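Steady the rocking ink stand

TASK

The four-footed ink stand rocks in its round base because its one longer foot is not in a pocket. Lift the locking key straight up out from between the legs and put it down on the bare desk, well clear of the base; then push the stand round by its handle, without lifting it off, until the longer foot drops into a pocket, all four feet touch and it no longer rocks. Keep the ink bottle standing on it and leave the stamp and the eraser where they are.

Things in the scene. Friction and masses are not known exactly. Their poses are not given: they have to be found in the camera images.
- base_center (a point): Centre of the fixed round wooden base (184 mm across), level with its upper face, 16 mm above the desk. z up; x, y turn with the base: the key stands in it in the direction 45 degrees from +x towards +y. These axes do not tell where the pockets are. The stand turns on a brass hub here, with 2 mm play.
- long_foot (a point): Round tip (12 mm thick) of the stand's longer foot: 7 mm longer than the others, 62 mm out, under the handle. The floor below has three pockets for it, 17 mm wide, 7 mm deep, 62 mm out, 120 degrees apart; their bearing differs each time: find them by feel. A pocket comes within 25 to 95 degrees of turn, whichever way you turn.
- stand_center (a point): Middle of the upper face of the loose ink stand's round plate (72 mm across, on a cross of four arms; 0.6 kg with bottle). z normal to the plate, -x along the handle; short feet 48 mm out along +x, +y, -y. 32 mm above base_center when all feet touch; about 35 mm and tilted 0.09 rad while it rocks.
- handle_end (a point): Point in the handle, a flat bar 12 mm wide (stand's y) and 24 mm tall, 78 to 123 mm from the plate's middle; this is at 110 mm, mid height: 40 mm above the desk when seated, about 10 mm higher while rocking. Only desk lies below it. 1 to 4 N turns the stand; in a pocket it stops hard and the push climbs past 6 N.
- key_grip (a point): Loose wooden key, 64 mm tall, 0.12 kg. The point is on its upright tab, 50 mm above its underside; tab 14 mm wide (key's y), 24 mm long (key's x, outward from the base), from 18 to 64 mm up. Stands by itself on its foot, which is 20 mm tall, reaches 40 mm in (44 mm wide), 16 mm out.
- key: The same key, origin at the middle of the tab's length on the underside, 83 mm from the base's centre at the start. Its foot lies between two legs of the stand and is notched round two cheeks of the base, 13 mm high above the base, so it comes out only straight up; it keeps the stand from turning.
- stand: The same ink stand, origin in the middle at the level of the tips of its three short feet, 32 mm below stand_center.
- ink_center (a point): Centre of the loose square ink bottle, 49 x 48 x 58 mm, 0.14 kg, standing on the plate between four 4 mm brass rails; 29 mm above its underside. z up along the bottle.
- stamp_center (a point): Centre of a loose rubber stamp with a turned handle, 24 x 48 x 66 mm, a bystander.
- eraser_center (a point): Centre of a loose eraser, 21 x 52 x 12 mm, a bystander.
Mind the look-alikes: they are no part of the job. Leave any red look-alike of the stand alone.

How it is judged:
On the way, in this order (a step that is already met when the one before it is completed fails the run):
1. the key is out, standing or lying on the desk clear of the base (horizontal distance between key_grip and base_center above 0.135 m and height (world z) of key_grip below 0.065 m), for 0.2 s.
2. the stand is level with all four feet touching (angle between stand_center's own z axis and vertical below 0.035 rad and z of stand_center in the frame of base_center between 0.0295 and 0.0345 m and horizontal distance between stand_center and base_center below 0.008 m), for 0.4 s.
At the end, for the whole second after the job is handed in: The stand sits level (within 0.035 rad) on the hub of its base (within 8 mm of the centre) at its seated height (2.5 mm either way), at rest; the key rests on the desk, its tab at least 135 mm from the base's centre; the ink bottle stands upright on the plate (all of step 1 and all of step 2 and linear speed of each of stand, key below 0.02 m/s and angular speed of stand below 0.1 rad/s and angle between ink_center's own z axis and vertical below 0.08 rad and horizontal distance between ink_center and stand_center below 0.012 m and z of ink_center in the frame of stand_center below 0.034 m); the robot touches nothing.
It fails at once if the stand is lifted off its base (z of stand_center in the frame of base_center above 0.055 m).
It fails at once if the ink bottle is tipped or knocked off the plate (angle between ink_center's own z axis and vertical above 0.4 rad or horizontal distance between ink_center and stand_center above 0.03 m).
It fails at once if the stamp is moved or knocked over (distance of stamp_center from where it was at the start of the episode above 0.03 m).
It fails at once if the eraser is moved (distance of eraser_center from where it was at the start of the episode above 0.03 m).
It also fails if it takes over 58 s, if anything falls off the work surface, if the arm or the gripper's body presses on something with over 40 N, if the wrist force passes 120 N, or if a joint passes its speed limit or range.

ROBOT

A 6-joint arm with a two-finger parallel gripper is mounted at the origin on the work surface; the furniture and walls round the work are solid. World frame = base frame: x ahead of the robot, y to its left, z up, the work surface at z = 0. Lengths are in m, angles in rad, forces in N, time in s.
With the tool pointing down it reaches from about 0.275 to 0.975 m from the base axis. Payload 8.4 kg.
Tool frame: the origin (TCP) lies at the very end of the fingers, on their centre line; the grasp point (between the pads) lies 19 mm behind it; z points along the fingers, y is the line along which they close (so a half turn about z gives the same grasp; the last joint's range is limited). The gripper opens to 92 mm and grips with 3 to 60 N. Pads are 20 mm wide; open, the fingers measure 128 mm over their backs; the gripper's body (75 mm by 189 mm) begins 69 mm behind the grasp point.
Start: joints at [1.286, 0.353, 1.633, -0, 1.155, -0.002], TCP at [0.174, 0.6, 0.215] pointing down, gripper open.
Joint ranges: [-2.63, 2.63], [-0.92, 2.1], [0.06, 2.66], [-1.3, 4.44], [0, 2.69], [-3.02, 3.02]. Speed limits (rad/s): [2.22, 2.22, 2.79, 3.14, 3.14, 3.14].

INTERFACE

Orientations are given as a 3x3 rotation matrix whose columns are the frame's x, y, z axes.
In Python, from station import sensors, camera, ticket gives the robot as it stands.
- The arm moves only by the tool carry_out, never from a script. Its argument "moves" is a list that holds one entry, the list of rows, each a list of 5 numbers: the shift along the world's x, y, z in cm, then the turn about the world's z in rad, then the opening in per cent of the stroke, from 0 (shut) to 100 (fully open). A call has exactly 10 rows; each row shifts and turns the commanded pose from where the row before left it; what a row does not reach is not made up. A row lasts 1/8 s, in which the tool goes at most 62.5 mm and 10.7 degrees, less where a joint would pass 70% of its speed; a pose out of reach is approached as far as the arm can. A call with a gripper value outside its range is refused whole. The fingers move at their own pace and stop on an object; "force" is the grip in N (left out, the last holds). Time passes only in rows, so rows that do not move let the fingers close, or fill a call up. It gives the time, the measured TCP pose, the force, the opening and the grip force at its end, in the units of the state.
- sensors.observe(): the state, without advancing time (a new reading comes with each control period).
- camera(name): name is "scene" or "top"; returns a dict with "frame" (400x640x3 uint8, red, green, blue), "z_map" (400x640 float32, m along the optical axis (not along the pixel's ray), 0 where there is no reading), "fx", "fy", "cx", "cy" (pixels), "world_from_camera" (4x4, takes a point from camera to world coordinates). Camera axes: x right, y up, looking along -z (the intrinsics and any distortion apply to the point x, -y, -z); pixel columns grow to the right and rows downward; lengths in m; the calibration is good to about 2 mm. A picture is of the moment at which its call begins.
- ticket.finish_job(): hands the job in; it is judged then, once.
The state is a dict: "time_s": time; "q": joint angles; "qvel": joint speeds; "joint_efforts": joint torques, N m; "tcp_pos": TCP position; "tool_rot": TCP orientation; "force": force on the tool from outside, world axes, zero at the start; "wrist_torque": the same for the moment, N m; "width": finger opening in m; "finger_force": force on a finger pad.
Only numpy, scipy, OpenCV 4.12 (cv2) and the standard library are available. Lean on these libraries where they do the work, as an engineer would, in place of code of your own. Each camera call takes 0.05 s, during which the arm holds its last target. There are 200 camera calls.

## Working session

There is one attempt and no reset: what is moved stays moved. The work goes in short steps, Python scripts to look and compute and a tool call to move; the robot and the scene stay as the last step left them, time stands still between calls to the robot, and variables do not carry over. Pictures are saved under pics/ and viewed, at most 10 in all, crops included, and the job is handed in when it is done.

Besides the shell and the picture viewer there is one more tool, called by a JSON object that holds its "op" and its "data", one argument or row to a line. carry_out: Moves the arm, as the interface text tells. Its arguments: {"type":"object","properties":{"moves":{"type":"array"},"force":{"type":"number"}},"required":["moves"]}

```bash
mkdir -p pics
cat > h.py <<'E'
import numpy as np,cv2
from station import sensors,camera,ticket
def snap(n,tag):
    c=camera(n); cv2.imwrite(f'pics/{tag}.png',c['frame'][:,:,::-1]); np.savez(f'{tag}.npz',**c); return c
def pt(c,u,v):
    z=float(np.median(c['z_map'][int(v)-1:int(v)+2,int(u)-1:int(u)+2]))
    p=np.array([(u-c['cx'])/c['fx']*z,-(v-c['cy'])/c['fy']*z,-z,1]); return (c['world_from_camera']@p)[:3].round(4)
E
python3 - <<'E'
from h import *
for n in('top','scene'):
    c=snap(n,n+'0'); print({k:c[k] for k in c if k not in('frame','z_map')})
s=sensors.observe();print(s)
E
```

```text
{'fx': 435.5104026386179, 'fy': 435.5104026386179, 'cx': 317.9062831352645, 'cy': 207.6565839950762, 'world_from_camera': array([[-0.00607352,  0.98681425, -0.16174287,  0.30971987],
       [-0.99981947, -0.00890467, -0.01678489,  0.0154908 ],
       [-0.01800383,  0.16161172,  0.98669018,  0.95667076],
       [ 0.        ,  0.        ,  0.        ,  1.        ]])}
{'fx': 367.3320813392372, 'fy': 367.3320813392372, 'cx': 318.3977405797754, 'cy': 203.24538249005928, 'world_from_camera': array([[ 7.55374065e-01,  4.55173139e-01, -4.71410050e-01,
         9.09113413e-02],
       [-6.55293551e-01,  5.24009018e-01, -5.44063333e-01,
        -4.33858496e-01],
       [-6.19897500e-04,  7.19883297e-01,  6.94094845e-01,
         6.51778425e-01],
       [ 0.00000000e+00,  0.00000000e+00,  0.00000000e+00,
         1.00000000e+00]])}
{'time_s': 0.1, 'q': array([ 1.28561262e+00,  3.53551490e-01,  1.63406761e+00,  1.15853422e-05,
        1.15518983e+00, -2.45394814e-03]), 'qvel': array([ 0.00159416, -0.00198561, -0.00028999,  0.00138885,  0.00081753,
        0.00193777]), 'joint_efforts': array([-3.13857499e-04, -5.94905770e+01, -3.34927332e+01,  6.98215328e-02,
        1.83352351e-02, -5.90534410e-05]), 'tcp_pos': array([0.17426419, 0.59974844, 0.21395252]), 'tool_rot': array([[-9.60296166e-01,  2.78982345e-01, -3.52348386e-04],
       [ 2.78982567e-01,  9.60295461e-01, -1.16416158e-03],
       [ 1.35780290e-05, -1.21623896e-03, -9.99999260e-01]]), 'force': array([0.11540656, 0.43945289, 0.60695882]), 'wrist_torque': array([-0.03259119,  0.00811284, -0.0277149 ]), 'finger_force': 0.0, 'width': 0.09187582576740877}
```

View pics/top0.png

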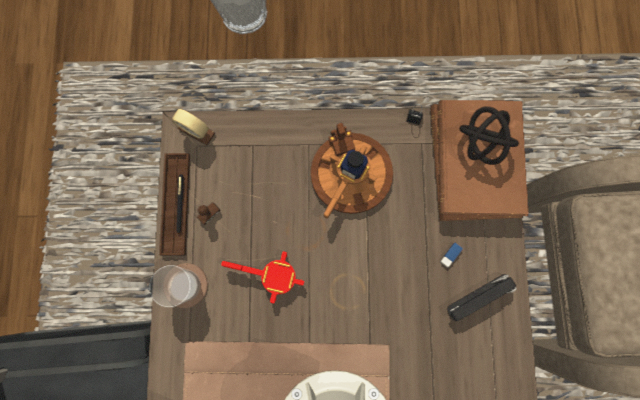

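View pics/scene0.png

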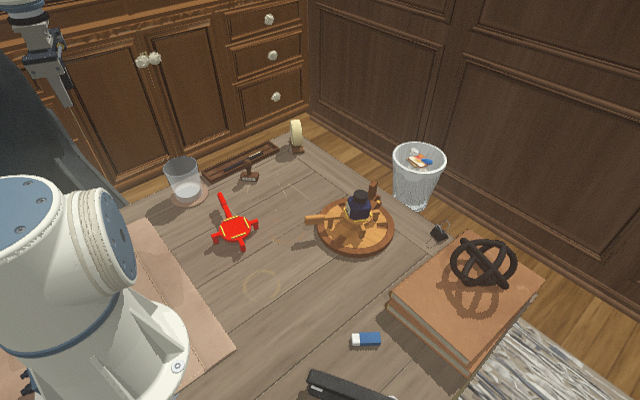

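The top view shows the base at about (351,173), the key tab near (340,137) and the handle tip near (327,213). The stamp is at (207,212), the eraser at (451,256), and the red look-alike at (278,277). I'll enlarge the base area in both views.

Run:
```python
from h import *
a=cv2.imread('pics/top0.png')[115:225,300:400];b=cv2.imread('pics/scene0.png')[170:270,295:405]
cv2.imwrite('pics/c0.png',np.hstack([cv2.resize(a,(400,440),interpolation=2),cv2.resize(b,(400,440)[:1]+(440,) if 0 else (396,440),interpolation=2,)]))
b4=cv2.resize(b,(400,364),interpolation=2);b4=cv2.copyMakeBorder(b4,0,76,0,0,0)
cv2.imwrite('pics/c0.png',np.hstack([cv2.resize(a,(400,440),interpolation=2),b4]))
```

```text
(no output)
```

View pics/c0.png

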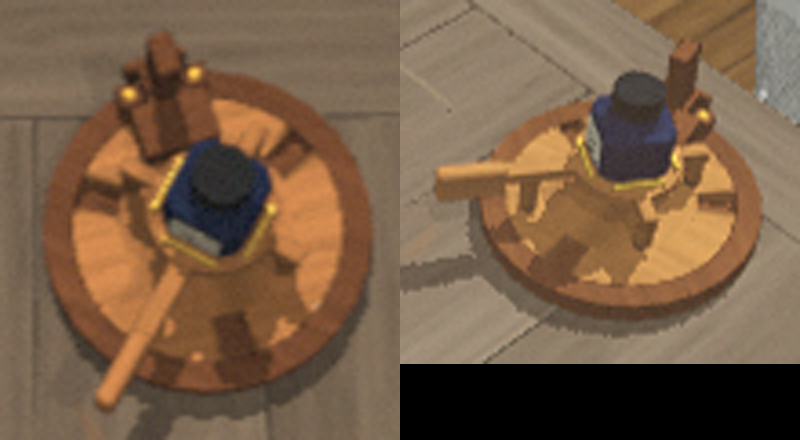

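The crop shows the key tab top at about (339.5,127) in the top image. The handle tip is near (326,213) and the base ring is centred near (352,172.5). Three dark patches about 120° apart look like pockets.

Run:
```python
from h import *
t=dict(np.load('top0.npz'));s=dict(np.load('scene0.npz'))
def cloud(c):
    v,u=np.mgrid[:400,:640];z=c['z_map'];P=np.stack([(u-c['cx'])/c['fx']*z,-(v-c['cy'])/c['fy']*z,-z,np.ones_like(z)],-1)
    W=(P@c['world_from_camera'].T)[...,:3]; W[z==0]=np.nan; return W
for n,c in(('top',t),('scene',s)):
    W=cloud(c); d=np.linalg.norm(W[...,:2]-np.array(W[0,0,:2]*0+[0.58,-0.05]),axis=-1) 
    print(n,[pt(c,*p) for p in ([(339.5,127),(326,213),(331,205),(341,191),(352,160),(206,212),(451,256),(325,164),(372.5,152.5),(358.7,199)] if n=='top' else [(373,184),(308,218),(359,195),(250,172),(366,340)])])
    # base ring: points at height 10..30mm near base -> circle
    c0=pt(t,352,172)[:2]
    d=np.linalg.norm(W[...,:2]-c0,axis=-1)
    m=(d<.125)&(W[...,2]>.008)&(W[...,2]<.035)
    (x,y),r=cv2.minEnclosingCircle(W[m][:,:2].astype(np.float32).reshape(-1,1,2));print('circ',x,y,r,np.median(W[m][:,2]))
    k=(np.linalg.norm(W[...,:2]-pt(t,339.5,127)[:2],axis=-1)<.035)&(W[...,2]>.055)
    print('tab n',k.sum(),'mean',W[k].mean(0),W[k].min(0),W[k].max(0))
```

```text
top [array([ 0.6251, -0.0161,  0.0792]), array([0.4452, 0.014 , 0.0605]), array([0.4623, 0.0034, 0.0586]), array([ 0.493 , -0.0182,  0.0534]), array([ 0.5453, -0.0392,  0.1075]), array([0.4501, 0.266 , 0.0567]), array([ 0.3569, -0.254 ,  0.0107]), array([0.5641, 0.0151, 0.0089]), array([ 0.5899, -0.092 ,  0.0077]), array([ 0.4837, -0.0587,  0.0085])]
circ 0.5481281876564026 -0.040347348898649216 0.09561431407928467 0.014747237489297627
tab n 100 mean [ 0.62124127 -0.01734773  0.07470943] [ 0.61097728 -0.02619724  0.05631398] [ 0.63477609 -0.00875719  0.08192135]
scene [array([ 0.6214, -0.0199,  0.0785]), array([0.4447, 0.0099, 0.0594]), array([ 0.5446, -0.0458,  0.1075]), array([0.4576, 0.2714, 0.0239]), array([ 0.3572, -0.258 ,  0.011 ])]
circ 0.5485630631446838 -0.043904732912778854 0.09657266736030579 0.01432082340571983
tab n 89 mean [ 0.62018549 -0.02105371  0.07071399] [ 0.61089291 -0.02718983  0.05585294] [ 0.63579214 -0.00962998  0.07969559]
```

The three pockets read about 8 mm high in depth, at bearings of 74°, −49° and −166°. The handle is at 151° and the key at about 18°, so turning counter-clockwise by about 43° should seat the long foot. I'll approach the key first.

{"op": "carry_out", "data": {
  "moves": [
    [[3.5,-4.8,0,0.06,60],[3.5,-4.8,0,0.06,60],[3.5,-4.8,0,0.06,60],[3.5,-4.8,0,0.06,60],[3.5,-4.8,0,0.06,60],[3.5,-4.8,0,0.06,60],[3.5,-4.8,0,0.06,60],[3.5,-4.8,0,0.06,60],[3.5,-4.8,0,0.06,60],[3.5,-4.8,0,0.06,60]]
  ],
  "force": 20
}}

```text
time_s: 1.35
tcp_pos: [0.5252, 0.1184, 0.2145]
tool_rot: [[-0.95, -0.314, -0.0], [-0.314, 0.95, 0.0], [0.0, 0.0, -1.0]]
force: [0.6, -0.2, 0.0]
width: 0.0554
finger_force: 0.0
```

{"op": "carry_out", "data": {
  "moves": [
    [[3.3,-4.5,0,0,45],[3.3,-4.5,0,0,45],[3.3,-4.6,0,0,45],[0,0,-3,0,45],[0,0,-3,0,45],[0,0,-3,0,45],[0,0,-2,0,45],[0,0,0,0,45],[0,0,0,0,45],[0,0,0,0,45]]
  ]
}}

```text
time_s: 2.6
tcp_pos: [0.6243, -0.0158, 0.1059]
tool_rot: [[-0.95, -0.312, 0.002], [-0.312, 0.95, -0.0], [-0.002, -0.001, -1.0]]
force: [1.1, 0.7, -1.0]
width: 0.0417
finger_force: 0.0
```

Run:
```python
from h import *
b=snap('scene','s1')['frame'][100:250,280:480,::-1];a=snap('top','t1')['frame'][80:230,270:420,::-1]
cv2.imwrite('pics/c1.png',np.hstack([cv2.resize(b,(500,375),interpolation=2),cv2.resize(a,(300,300),interpolation=2)[:375] if 0 else cv2.copyMakeBorder(cv2.resize(a,(300,300),interpolation=2),0,75,0,0,0)]))
```

```text
(no output)
```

View pics/c1.png

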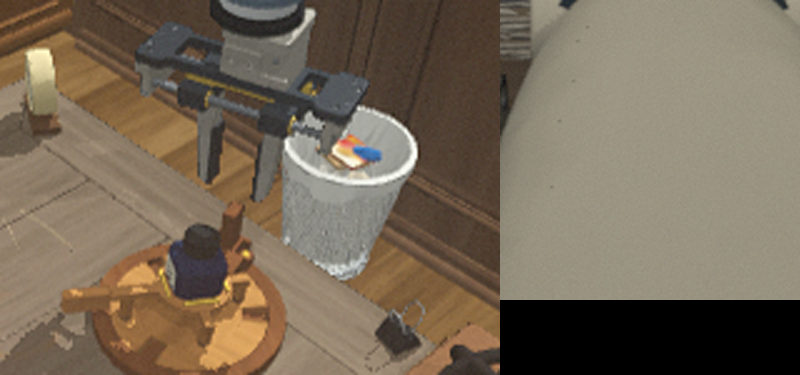

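The fingers hang centred over the tab, with the tab near (233,215) in the crop and the fingers above it. I'll descend and grip.

{"op": "carry_out", "data": {
  "moves": [
    [[0,-0.2,-1.5,0,45],[0,0,-1.5,0,45],[0,0,-1.5,0,45],[0,0,-1.3,0,45],[0,0,0,0,45],[0,0,0,0,0],[0,0,0,0,0],[0,0,0,0,0],[0,0,0,0,0],[0,0,0,0,0]]
  ],
  "force": 20
}}

```text
time_s: 3.95
tcp_pos: [0.6238, -0.0178, 0.0471]
tool_rot: [[-0.95, -0.312, 0.001], [-0.312, 0.95, -0.0], [-0.001, -0.0, -1.0]]
force: [0.1, -0.6, 5.2]
width: 0.014
finger_force: 20.0
```

{"op": "carry_out", "data": {
  "moves": [
    [[0,0,0.5,0,0],[0,0,0.5,0,0],[0,0,0.6,0,0],[0,0,0.7,0,0],[0,0,0.7,0,0],[0,0,1,0,0],[0,0,2,0,0],[0,0,3,0,0],[0,0,3,0,0],[0,0,0,0,0]]
  ]
}}

```text
time_s: 5.2
tcp_pos: [0.6254, -0.0179, 0.17]
tool_rot: [[-0.95, -0.312, 0.006], [-0.312, 0.95, -0.0], [-0.005, -0.002, -1.0]]
force: [0.7, 0.2, -1.1]
width: 0.0137
finger_force: 20.0
```

Run:
```python
from h import *
b=snap('scene','s2')['frame'][60:260,240:480,::-1]
cv2.imwrite('pics/c2.png',cv2.resize(b,(720,600),interpolation=2))
print(sensors.observe()['width'])
```

```text
0.01376582929548171
```

View pics/c2.png

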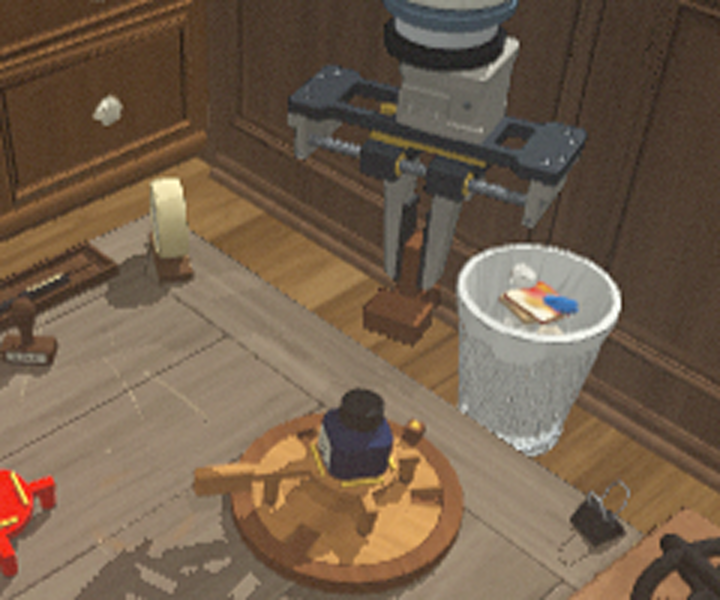

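The key is held clear at about (400,290) in the crop, and the bottle is still upright at (357,440). I'll carry the key to the left, to about (0.575, 0.155).

{"op": "carry_out", "data": {
  "moves": [
    [[-1,3.5,0,0,0],[-1,3.5,0,0,0],[-1,3.5,0,0,0],[-1,3.5,0,0,0],[-1,3.3,0,0,0],[0,0,-4,0,0],[0,0,-4,0,0],[0,0,-3,0,0],[0,0,-2,0,0],[0,0,0,0,0]]
  ]
}}

```text
time_s: 6.5
tcp_pos: [0.5712, 0.1546, 0.0341]
tool_rot: [[-0.95, -0.312, -0.005], [-0.312, 0.95, -0.001], [0.005, 0.0, -1.0]]
force: [0.5, -0.3, -0.9]
width: 0.0137
finger_force: 20.0
```

{"op": "carry_out", "data": {
  "moves": [
    [[0,0,-0.3,0,0],[0,0,-0.3,0,0],[0,0,-0.3,0,0],[0,0,0,0,0],[0,0,0,0,20],[0,0,0,0,45],[0,0,0,0,45],[0,0,0,0,45],[0,0,3,0,45],[0,0,5,0,45]]
  ]
}}

```text
time_s: 7.75
tcp_pos: [0.572, 0.1548, 0.1067]
tool_rot: [[-0.95, -0.312, -0.004], [-0.312, 0.95, -0.001], [0.004, 0.0, -1.0]]
force: [0.6, 0.1, 0.0]
width: 0.0414
finger_force: 0.0
```

Run:
```python
from h import *
c=snap('scene','s3')
cv2.imwrite('pics/c3.png',cv2.resize(c['frame'][100:280,200:440,::-1],(720,540),interpolation=2))
```

```text
(no output)
```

View pics/c3.png

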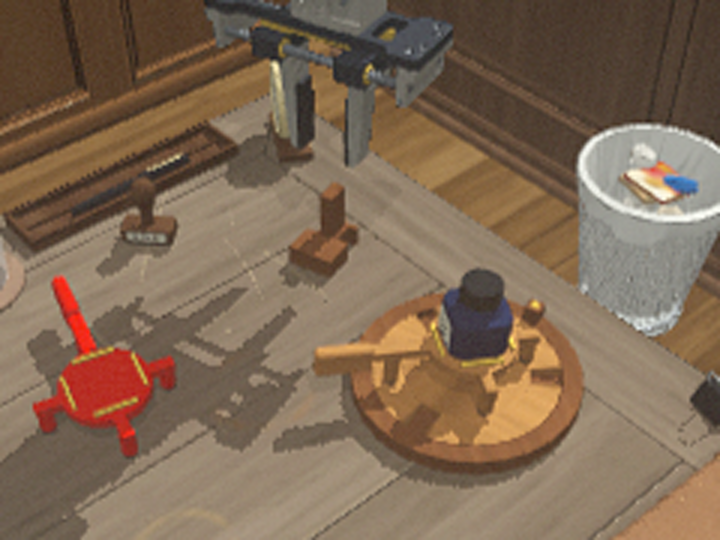

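The key stands by itself on the desk at crop (325,235), and the handle end is at crop (320,360). Next I'll straddle the handle.

{"op": "carry_out", "data": {
  "moves": [
    [[-2.4,-2.9,0,-0.16,45],[-2.4,-2.9,0,-0.16,45],[-2.4,-2.9,0,-0.16,45],[-2.4,-2.9,0,-0.16,45],[-2.6,-2.9,0,-0.17,45],[0,0,0,0,45],[0,0,-2.5,0,45],[0,0,-2.5,0,45],[0,0,-2.5,0,45],[0,0,0,0,45]]
  ]
}}

```text
time_s: 9.05
tcp_pos: [0.4509, 0.0107, 0.0313]
tool_rot: [[-0.882, 0.471, -0.003], [0.471, 0.882, 0.0], [0.002, -0.001, -1.0]]
force: [0.5, -0.0, 0.5]
width: 0.0413
finger_force: 0.0
```

Run:
```python
from h import *
c=snap('scene','s4')
cv2.imwrite('pics/c4.png',cv2.resize(c['frame'][100:280,200:440,::-1],(720,540),interpolation=2))
```

```text
(no output)
```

View pics/c4.png

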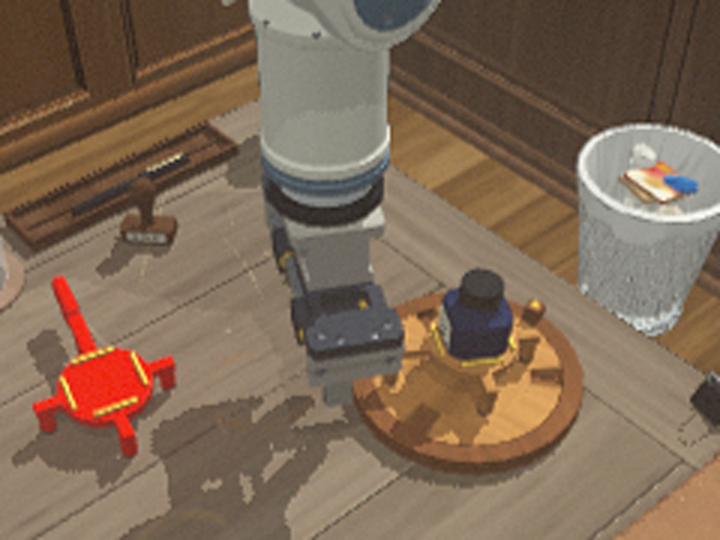

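The fingers straddle the handle end without touching it. I'll narrow the opening and turn about 30° on an arc around the hub.

{"op": "carry_out", "data": {
  "moves": [
    [[-0.25,-0.53,0,0.052,25],[-0.22,-0.54,0,0.052,25],[-0.2,-0.55,0,0.052,25],[-0.17,-0.55,0,0.052,25],[-0.15,-0.56,0,0.052,25],[-0.12,-0.56,0,0.052,25],[-0.09,-0.57,0,0.052,25],[-0.07,-0.57,0,0.052,25],[-0.04,-0.57,0,0.052,25],[-0.02,-0.57,0,0.052,25]]
  ]
}}

```text
time_s: 10.35
tcp_pos: [0.4393, -0.0454, 0.0338]
tool_rot: [[-1.0, -0.03, 0.002], [-0.03, 1.0, 0.0], [-0.002, 0.0, -1.0]]
force: [0.5, 0.8, -0.3]
width: 0.0229
finger_force: 0.8
```

{"op": "carry_out", "data": {
  "moves": [
    [[0.01,-0.29,0,0.026,25],[0.02,-0.29,0,0.026,25],[0.02,-0.29,0,0.026,25],[0.03,-0.29,0,0.026,25],[0.04,-0.29,0,0.026,25],[0.05,-0.28,0,0.026,25],[0.06,-0.28,0,0.026,25],[0.06,-0.28,0,0.026,25],[0.07,-0.27,0,0.026,25],[0.08,-0.27,0,0.026,25]]
  ]
}}

```text
time_s: 11.6
tcp_pos: [0.4424, -0.0739, 0.0325]
tool_rot: [[-0.959, -0.285, -0.0], [-0.285, 0.959, 0.0], [0.0, 0.0, -1.0]]
force: [-0.8, 1.8, -0.3]
width: 0.0229
finger_force: 0.8
```

{"op": "carry_out", "data": {
  "moves": [
    [[0.06,-0.18,0,0.017,25],[0.06,-0.18,0,0.017,25],[0.06,-0.18,0,0.017,25],[0,0,0,0,25],[0.06,-0.18,0,0.017,25],[0,0,0,0,25],[0.07,-0.17,0,0.017,25],[0,0,0,0,25],[0,0,0,0,25],[0,0,0,0,25]]
  ]
}}

```text
time_s: 12.85
tcp_pos: [0.444, -0.081, 0.0321]
tool_rot: [[-0.932, -0.362, -0.003], [-0.362, 0.932, 0.003], [0.002, 0.004, -1.0]]
force: [-4.3, 15.6, 0.9]
width: 0.0229
finger_force: 8.0
```

Run:
```python
from h import *
t=snap('top','t5');c=snap('scene','s5')
a=cv2.resize(t['frame'][110:260,290:410,::-1],(400,500),interpolation=2);b=cv2.resize(c['frame'][150:275,310:410,::-1],(400,500),interpolation=2)
cv2.imwrite('pics/c5.png',np.hstack([a,b]));print(sensors.observe()['force'])
```

```text
[-3.8483533  15.40592516  0.5173638 ]
```

View pics/c5.png

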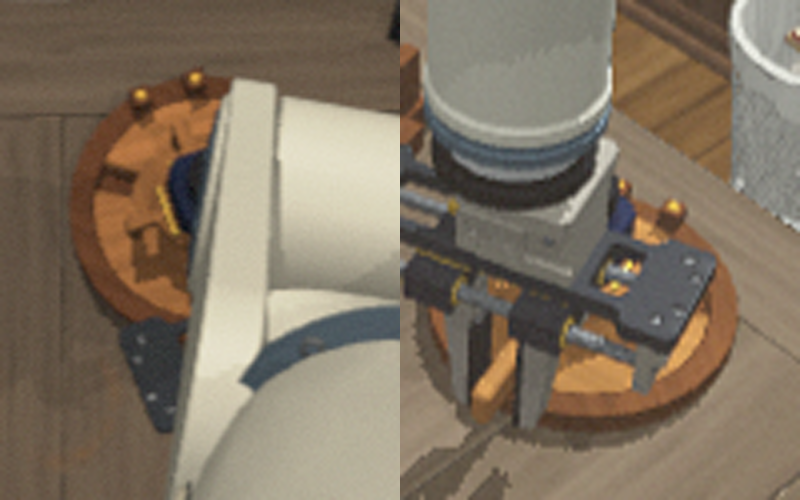

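The push has climbed to 15 N, so the foot looks to be in the pocket, with the handle between the fingers at crop (497,380). I'll back off, open, rise and move clear to check.

{"op": "carry_out", "data": {
  "moves": [
    [[-0.1,0.2,0,0,25],[-0.1,0.3,0,0,40],[0,0,0,0,50],[0,0,0,0,50],[0,0,0,0,50],[0,0,2,0,50],[0,0,4,0,50],[0,0,5,0,50],[-2,5,3,0,50],[-2,5,3,0,50]]
  ]
}}

```text
time_s: 14.2
tcp_pos: [0.4034, 0.0229, 0.2039]
tool_rot: [[-0.932, -0.362, 0.001], [-0.362, 0.932, 0.0], [-0.001, -0.0, -1.0]]
force: [0.5, 0.6, -0.2]
width: 0.046
finger_force: 0.0
```

{"op": "carry_out", "data": {
  "moves": [
    [[-1,6,0,0,50],[-1,6,0,0,50],[-1,6,0,0,50],[0,6,0,0,50],[0,6,0,0,50],[0,6,0,0,50],[0,0,0,0,50],[0,0,0,0,50],[0,0,0,0,50],[0,0,0,0,50]]
  ]
}}

```text
time_s: 15.45
tcp_pos: [0.3739, 0.3812, 0.2028]
tool_rot: [[-0.932, -0.362, 0.0], [-0.362, 0.932, 0.0], [-0.0, -0.0, -1.0]]
force: [-0.4, -0.7, 0.3]
width: 0.0459
finger_force: 0.0
```

Run:
```python
from h import *
t=snap('top','t6');c=snap('scene','s6')
a=cv2.resize(t['frame'][110:235,250:400,::-1],(480,400),interpolation=2);b=cv2.resize(c['frame'][150:275,310:410,::-1],(320,400),interpolation=2)
cv2.imwrite('pics/c6.png',np.hstack([a,b]));
# bottle cap and plate, handle heights
v,u=np.mgrid[:400,:640]
for n,c in(('top',t),('scene',c)):
    z=c['z_map'];P=np.stack([(u-c['cx'])/c['fx']*z,-(v-c['cy'])/c['fy']*z,-z,np.ones_like(z)],-1)
    W=(P@c['world_from_camera'].T)[...,:3];d=W[...,:2]-[.547,-.043];r=np.hypot(*np.moveaxis(d,-1,0))
    m=(r<.03)&(W[...,2]>.09);print(n,'cap',np.median(W[m],0),W[m][:,2].max())
    for lo,hi in((.07,.085),(.085,.1),(.1,.12)):
        m=(r>lo)&(r<hi)&(W[...,2]>.035)&(d[...,0]<0); 
        if m.sum():print(lo,m.sum(),np.median(W[m],0),W[m][:,2].max(),np.degrees(np.arctan2(*np.median(d[m],0)[::-1])))
```

```text
top cap [ 0.54176038 -0.03953338  0.10446872] 0.10861733273413277
0.07 40 [ 0.47252464 -0.06249432  0.04606182] 0.05167939358164808 -165.33162358122837
0.085 44 [ 0.45801866 -0.06635975  0.04924612] 0.05390366357915677 -165.29040448363173
0.1 62 [ 0.43994562 -0.0719667   0.04962157] 0.05368188240751148 -164.8594937403951
scene cap [ 0.53902589 -0.04414358  0.10350192] 0.1066249343935255
0.07 31 [ 0.4733987  -0.06583338  0.04625892] 0.04980951248842913 -162.76450593315872
0.085 41 [ 0.45805509 -0.07109171  0.04864944] 0.05140243696753699 -162.47218242162083
0.1 53 [ 0.44213378 -0.07601324  0.04899468] 0.0513991194057537 -162.52532673570784
```

View pics/c6.png

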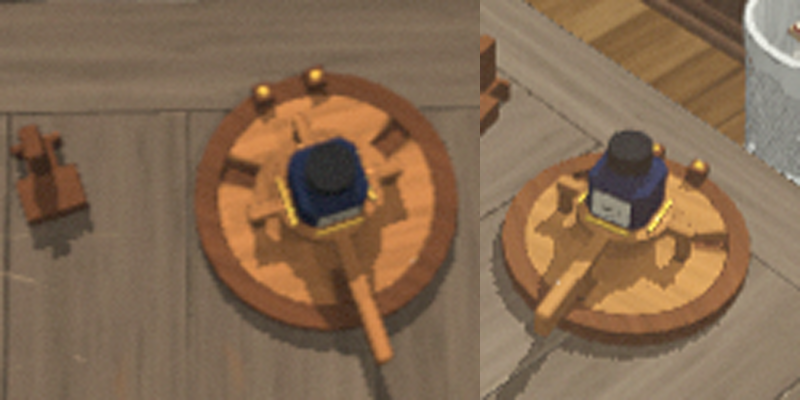

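The handle bearing is about 195°, matching the pocket. Its top is now flat at about 52 mm, down from 60 mm and sloping before. The bottle is upright, the key is standing clear, and the arm is free, so I'll hand in.

```bash
python3 -c "
from station import ticket
print(ticket.finish_job())"
```

```text
the job is handed in; nothing more can be done
None
```

I handed the job in after about 15.5 s of robot time; no verdict came back. By my last measurements the key stands on the desk about 200 mm from the base centre, the longer foot is in a pocket with the stand level, the bottle is upright, and the arm touches nothing and never went near the stamp or the eraser.

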